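# Put the stir bar and screwdriver into their tool-tray compartments

### The arm

A 6-joint arm with a two-finger parallel gripper is mounted at the origin on a cart in front of the work surface, level with it; the furniture and walls round the work are solid. World frame = base frame: x ahead of the robot, y to its left, z up, the work surface at z = 0. Lengths are in m, angles in rad, forces in N, time in s.
With the tool pointing down it reaches from about 0.25 to 0.725 m from the base axis. Payload 4 kg.
Tool frame: the origin (TCP) lies midway between the tips of the shut fingers; the grasp point (between the pads) lies 19 mm behind it (robot.pinch_z is the distance from the TCP to the grasp point, in m); z points along the fingers, y is the line along which they close (so a half turn about z gives the same grasp; the last joint's range is limited). The gripper opens to 85 mm and grips with 20 to 120 N. Pads are 22 mm wide; open, the fingers measure 114 mm over their backs; the gripper's body (76 mm by 85 mm) begins 54 mm behind the grasp point. The pads swing forward as they close: fully open they stand 13 mm farther back than shut.
Start: joints at [-1.117, 0.241, 0.005, 1.335, 0, 1.571], TCP at [0.219, -0.449, 0.231] pointing down, gripper open.
Joint ranges: [-2.72, 2.72], [-1.05, 1.87], [-1.09, 1.28], [-1.99, 2.15], [-1.42, 1.44], [-3.14, 3.14]. Speed limits (rad/s): [2.79, 2.79, 3.14, 3.14, 3.14, 3.14].

### API

Orientations are given as a unit quaternion [x, y, z, w].
In Python, from bench import robot gives the robot as it stands. Calls block until the motion is done:
- robot.move_pose(position, orientation): joint-space move of the TCP to a pose.
- robot.line_to(position, attitude=None, feed=0.15, stop_force=None): straight line of the TCP; attitude=None keeps the orientation; feed is the mean speed in m/s. With stop_force (N) it stops when the force on the tool has changed by that much, and returns True; else False.
- robot.move_j(angles): joint-space move.
- robot.command_gripper(opening, grip_force=None): opening from 0.0 (shut) to 1.0 (fully open); grip_force is the grip in N (None keeps the last); returns when the fingers have stopped.
- robot.sleep(seconds).
- robot.ik(position, orientation): joint angles nearest the present ones, or None.
- robot.read_state(): the state.
- robot.snapshot(name): name is "scene" or "top" or "wrist"; returns a dict with "image" (480x640x3 uint8, red, green, blue), "K" (3x3 intrinsics, pixels), "k1" (the pictures are not rectified: a ray, as slopes to the right and down, at radius r is drawn at 1 + k1 r^2 times it, then the intrinsics apply), "rvec" (rotation vector, rad) and "tvec" (3), from world to camera coordinates, as OpenCV has them; the wrist camera has in their place "T_tool_cam" (4x4, takes a point from camera to tool coordinates, whose origin is the TCP and whose axes are the flange's). Camera axes: x right, y down, z forward; pixel columns grow to the right and rows downward; lengths in m; the calibration is good to about 2 mm. A picture is of the moment at which its call begins: read the wrist's pose just before it. There is no depth.
A pose or a line that the arm cannot do raises robot.MotionError and nothing moves.
- robot.hand_in(): hands the job in; it is judged then, once.
Trained networks look in a picture, given as the dict that the camera call returned (one of the last four; its "shot" number tells which), for a name from the list of things; names that differ only in an ending like _2 or _b are one class to them, and where a whole thing is asked for, a point or a joint stands for the part that bears it (a point fixed in the world has none). Each returns a list of dicts, best first, with "confidence" (0 to 1); they miss things now and then, are a little off and sometimes report something else, mostly with a low value. They report only what shows in the picture. A call takes as long as a camera call.
- robot.boxes_of(label, picture): "location" ([x, y, z] in m, in world coordinates, good to about 4 mm: the middle of the surface that is visible of it).
The state is a dict: "time_s": time; "joints": joint angles; "dq": joint speeds; "tau": joint torques, N m; "tool_pos": TCP position; "ee_rot": TCP orientation; "force": force on the tool from outside, world axes, zero at the start; "wrist_torque": the same for the moment, N m; "finger_gap": opening from 0.0 (shut) to 1.0 (fully open); "finger_force": force on a finger pad.
Only numpy, scipy, OpenCV 4.12 (cv2) and the standard library are available. Lean on these libraries where they do the work, as an engineer would, in place of code of your own. Each camera call takes 0.05 s, during which the arm holds its last target. There are 200 camera calls.

### The job

The white stir bar is lying astray in the screwdriver's compartment of the tool tray: first move it to its own short nest, where it lies flat across the tray. Then lay the screwdriver from the bench flat in its stepped compartment, green handle in the wide end and blade in the narrow end. Lay both down rather than dropping them, and leave the spatula in the tray and the things standing around the tray where they are.

Things in the scene. Friction and masses are not known exactly. Their poses are not given: they have to be found in the camera images.
- tool_tray: Fixed black pan with blue inserts, 200 (x) by 226 (y) by 19 mm high; origin at the centre of its underside, y along the long compartments. Floor top at z = 3 mm. Blue banks, tops at z = 16 mm, fill the ends y > 50 and y < -30 mm; between them is an open trough down to the floor, finger room. Slots in the banks: the screwdriver's along x = 0; the spatula's, 14 mm wide, along x = -62 mm.
- driver_pocket (a point): Middle of the screwdriver's compartment, on the tray floor (tray x 0, y 0, z 3 mm), axes as the tray's. It runs along tray y from -69 to +69 mm: wide end for the handle 26 mm wide, y +50 to +69; narrow end for the blade 12 mm wide, y -69 to -30; the open trough lies between. The banks are 13 mm high over the floor.
- nest (a point): Middle of the stir bar's nest on the tray floor (tray x = +62 mm, y = +10 mm, z = 3 mm), axes as the tray's. The nest is a low blue frame in the trough, 47 mm (along tray x) by 15 mm (along tray y) inside, walls 3 mm thick; the long walls are 3.5 mm high over the floor, the short end walls 6 mm.
- stir_bar: White stir bar, 9 x 40 x 9 mm, long axis its y; origin at the centre of its underside, z up. Starts flat on the tray floor in the trough, within the screwdriver's compartment, turned up to 0.5 rad from tray y. Either end may point either way in the nest.
- bar_center (a point): Centre of the stir bar, 4.5 mm above its underside.
- screwdriver: Small screwdriver lying on the bench, 130 mm long along its y; origin at mid-length on its underside, z up. Green handle 18 mm wide, 17 mm high, y -1 to +65 mm; steel shaft 5 mm thick, y -65 to -1, axis 9 mm above the underside, so it hangs clear of the surface. Balances at about y = +25 to +30 mm. May point in any direction at the start.
- blade_tip (a point): Tip of the screwdriver's blade, on its axis (y = -65, z = 9 mm in the screwdriver's frame).
- handle_end (a point): Butt end of the screwdriver's green handle, on its axis (y = +65, z = 9 mm in the screwdriver's frame).
- spatula: Thin steel double spatula, 9 x 192 x 4 mm, already lying in its slot in the tray; leave it. Origin at the centre of its underside, y lengthwise.
- beaker: Small glass beaker, 59 mm wide, 72 mm high, standing on the bench; leave it. Origin at the centre of its underside.
- amber_bottle: Small brown bottle with a black cap, 42 mm wide, 93 mm high, standing on the bench; leave it. Origin at the centre of its underside.
- masking_tape: Roll of masking tape lying flat, 93 mm wide, 19 mm high; leave it. Origin at the centre of its underside.

How it is judged:
On the way, in this order (a step that is already met when the one before it is completed fails the run):
1. the stir bar lies flat in its own nest, let go (x of bar_center in the frame of nest between -0.005 and 0.005 m and y of bar_center in the frame of nest between -0.0045 and 0.0045 m and z of bar_center in the frame of nest below 0.006 m and angle between the y axis of stir_bar and the x axis of tool_tray, either way round below 0.16 rad and contact force between the fingers and stir_bar below 0.05 N and linear speed of stir_bar below 0.02 m/s), for 0.2 s.
2. the screwdriver lies flat in its compartment, handle in the wide end, let go (x of blade_tip in the frame of driver_pocket between -0.006 and 0.006 m and y of blade_tip in the frame of driver_pocket between -0.072 and -0.058 m and z of each of blade_tip, handle_end in the frame of driver_pocket below 0.0125 m and x of handle_end in the frame of driver_pocket between -0.008 and 0.008 m and y of handle_end in the frame of driver_pocket between 0.058 and 0.072 m and contact force between the fingers and screwdriver below 0.05 N and linear speed of screwdriver below 0.02 m/s), for 0.2 s.
At the end, for the whole second after the job is handed in: Both at rest and let go. Stir bar flat in its nest: centre within 5 mm along, 4.5 mm across, 0.16 rad of its line, at most 6 mm over the floor. Screwdriver flat, handle in the wide end: tip within 6 mm, butt 8 mm of the middle line, ends 58 to 72 mm from the middle, axis under 12.5 mm high (all of step 1 and all of step 2); the robot touches nothing.
It fails at once if the stir bar or the screwdriver is dropped (moves faster than 0.6 m/s while not held) ((contact force between the arm and stir_bar below 0.01 N and contact force between the fingers and stir_bar below 0.05 N and linear speed of stir_bar above 0.6 m/s) or (contact force between the arm and screwdriver below 0.01 N and contact force between the fingers and screwdriver below 0.05 N and linear speed of screwdriver above 0.6 m/s)).
It fails at once if the spatula is shifted by more than 15 mm (distance of spatula from where it was at the start of the episode above 0.015 m).
It fails at once if the beaker, the bottle or the tape roll is shifted by more than 20 mm (distance of any of beaker, amber_bottle, masking_tape from where it was at the start of the episode above 0.02 m).
It also fails if it takes over 51 s, if anything falls off the work surface, if the arm or the gripper's body presses on something with over 40 N, if the wrist force passes 120 N, or if a joint passes its speed limit or range.

## Working session

There is one attempt and no reset: what is moved stays moved. The work goes in short steps, each a Python script; the robot and the scene stay as the last script left them, time stands still between calls to the robot, and variables do not carry over. Pictures are saved under pics/ and viewed, at most 10 in all, crops included, and the job is handed in when it is done.

```bash
mkdir -p pics; ls; cat > h.py <<'E'
import numpy as np, cv2
from bench import robot
from scipy.spatial.transform import Rotation as R
def und(p,K,k1):
    s=np.array([(p[0]-K[0][2])/K[0][0],(p[1]-K[1][2])/K[1][1]]); u=s.copy()
    for _ in range(20): u=s/(1+k1*(u@u))
    return np.array([u[0],u[1],1.])
def cam(S,pose=None):
    if 'rvec' in S:
        Rm=cv2.Rodrigues(np.array(S['rvec'],float))[0]; return Rm.T,-Rm.T@np.array(S['tvec']).ravel()
    T=np.array(S['T_tool_cam']); Rt=R.from_quat(pose[1]).as_matrix()
    return Rt@T[:3,:3],Rt@T[:3,3]+np.array(pose[0])
def px2w(S,p,z,pose=None):
    Rc,c=cam(S,pose); d=Rc@und(p,np.array(S['K']),S['k1']); return c+d*(z-c[2])/d[2]
def w2px(S,P,pose=None):
    Rc,c=cam(S,pose); q=Rc.T@(np.array(P)-c); u=q[:2]/q[2]; u=u*(1+S['k1']*(u@u)); K=np.array(S['K'])
    return np.array([K[0][0]*u[0]+K[0][2],K[1][1]*u[1]+K[1][2]])
def shot(n):
    s=robot.read_state(); return robot.snapshot(n),(s['tool_pos'],s['ee_rot'])
def save(S,f): cv2.imwrite('pics/'+f,np.array(S['image'])[:,:,::-1])
def down(a): # tool down, closing axis (tool y) at world angle a
    y=np.array([np.cos(a),np.sin(a),0]); z=np.array([0,0,-1.]); return R.from_matrix(np.c_[np.cross(y,z),y,z]).as_quat()
E
python3 - <<'E'
from h import *
S,_=shot('top'); save(S,'top.png')
for l in ['tool_tray','stir_bar','screwdriver','blade_tip','handle_end','spatula','beaker','amber_bottle','masking_tape']:
    print(l,[(np.round(d['location'],3),round(d['confidence'],2),w2px(S,d['location']).round()) for d in robot.boxes_of(l,S)[:3]])
s=robot.read_state(); print(s['time_s'],s['ee_rot'],robot.pinch_z,cam(S)[1])
E
```

```text
pics
tool_tray [(array([0.529, 0.134, 0.018]), 0.78, array([291., 204.]))]
stir_bar [(array([0.53 , 0.138, 0.007]), 0.4, array([289., 205.]))]
screwdriver [(array([ 0.556, -0.282,  0.013]), 0.61, array([473., 192.]))]
blade_tip [(array([ 0.554, -0.28 ,  0.012]), 0.77, array([473., 192.]))]
handle_end [(array([ 0.556, -0.283,  0.01 ]), 0.72, array([473., 192.]))]
spatula [(array([0.463, 0.125, 0.004]), 0.54, array([295., 234.]))]
beaker [(array([ 0.679, -0.15 ,  0.042]), 0.92, array([416., 136.])), (array([ 0.555, -0.284,  0.01 ]), 0.63, array([474., 192.]))]
amber_bottle [(array([0.313, 0.357, 0.062]), 0.86, array([187., 301.])), (array([ 0.557, -0.281,  0.014]), 0.21, array([473., 191.]))]
masking_tape [(array([ 0.347, -0.138,  0.021]), 0.88, array([412., 284.]))]
0.5 [ 9.74372100e-01  2.24942233e-01 -6.41732860e-06 -4.42894498e-05] 0.0187 [0.36220251 0.01604292 1.37092117]
```

View pics/top.png

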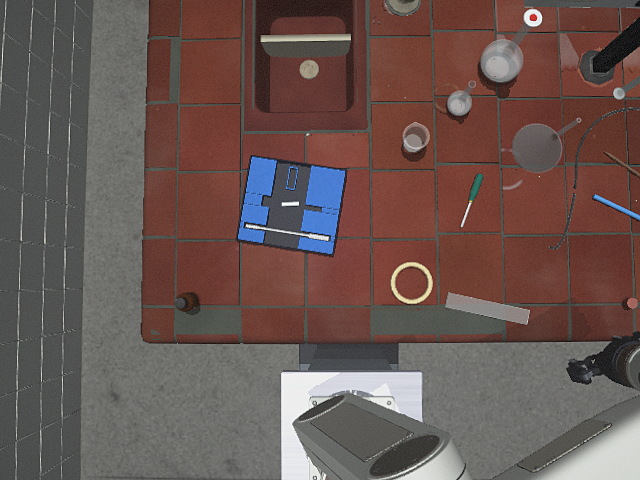

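The tray is turned about -0.13 rad, with its +y end to the left and the nest on the far side. The stir bar is at px (290,204). The screwdriver runs from its tip at (461,226) to its butt at (478,175), and the surroundings are clear. Next I take close wrist looks at the screwdriver and then the tray.

```bash
python3 - <<'E'
from h import *
import pickle
# tool y angle along: screwdriver first
tip=None
def go(x,y,z,a):
    best=None
    q0=np.array(robot.read_state()['joints'])
    for aa in (a,a+np.pi):
        q=robot.ik([x,y,z],down(aa))
        if q is not None and (best is None or abs(q[5])<abs(best[0][5])): best=(np.array(q),aa)
    robot.move_j(list(best[0])); return best
for n,(x,y,a) in {'sd':(0.50,-0.27,-0.35+np.pi/2),'tray':(0.47,0.133,-0.13)}.items():
    b=go(x,y,0.29,a); print(n,b[0].round(2),b[1])
    S,p=shot('wrist'); save(S,n+'.png'); pickle.dump((S,p),open(n+'.pkl','wb'))
    if n=='sd': print(np.round(S['T_tool_cam'],3))
    for l in ['screwdriver','stir_bar','tool_tray','spatula']:
        print(l,[(np.round(d['location'],3),round(d['confidence'],2),w2px(S,d['location'],p).round()) for d in robot.boxes_of(l,S)[:2]])
print(robot.read_state()['time_s'])
E
```

```text
sd [-0.5   0.37  0.33  1.53  0.   -0.15] 1.2207963267948965
[[-0.001 -0.964 -0.266  0.067]
 [ 1.    -0.001 -0.     0.001]
 [ 0.    -0.266  0.964 -0.143]
 [ 0.     0.     0.     1.   ]]
screwdriver [(array([ 0.558, -0.284,  0.015]), 0.69, array([322., 249.])), (array([ 0.351, -0.135,  0.019]), 0.26, array([383.,  40.]))]
stir_bar [(array([0.53 , 0.13 , 0.012]), 0.74, array([630., 117.]))]
tool_tray [(array([0.516, 0.076, 0.017]), 0.72, array([590., 120.]))]
spatula [(array([0.458, 0.082, 0.007]), 0.7, array([581.,  71.]))]
tray [ 0.28  0.2   0.1   1.48  0.   -1.17] 3.0115926535897932
screwdriver []
stir_bar [(array([0.533, 0.138, 0.014]), 0.47, array([268., 213.]))]
tool_tray [(array([0.531, 0.124, 0.015]), 0.68, array([268., 203.]))]
spatula []
4.0167
```

```bash
python3 -c "
import cv2,numpy as np
a=cv2.imread('pics/sd.png')[150:400,150:500];b=cv2.imread('pics/tray.png')
cv2.imwrite('pics/sdc.png',cv2.resize(a,None,fx=2,fy=2))"
```

```text
(no output)
```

View pics/sdc.png

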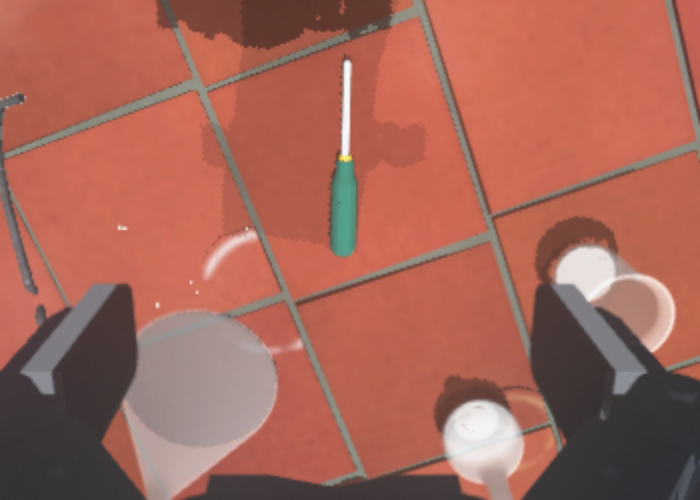

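View pics/tray.png

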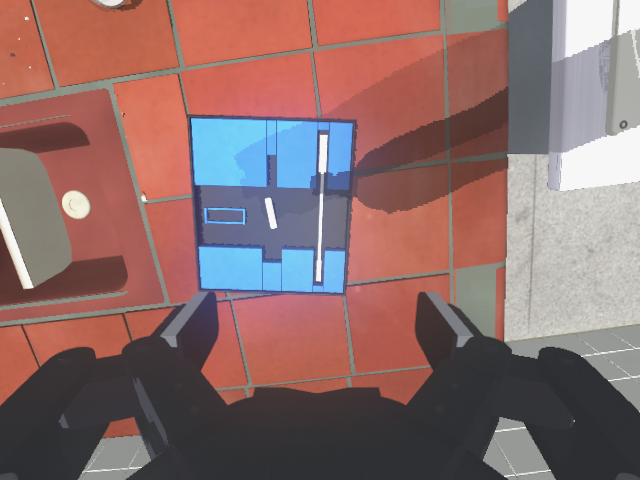

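Wrist view of the screwdriver: tip at about (323,179), butt at (322,278). Tray view: corners at about (190,116), (356,121), (346,294) and (199,290), nest frame at 203–246 × 207–223, and the bar from (266,199) to (275,228). I fit the poses from these.

```bash
python3 - <<'E'
from h import *
import pickle
from scipy.optimize import least_squares
S,p=pickle.load(open('tray.pkl','rb'))
pts=[((.1,-.113,.019),(190,116)),((-.1,-.113,.019),(356,121)),((-.1,.113,.019),(346,294)),((.1,.113,.019),(199,290)),
 ((.0885,.0205,.008),(205,223.5)),((.0885,-.0005,.008),(203.5,207)),((.0355,.0205,.008),(246,223)),((.0355,-.0005,.008),(245,207)),
 ((.1,-.03,.016),(194,186)),((.1,.05,.016),(197,247))]
def w(v,P): c,s=np.cos(v[2]),np.sin(v[2]); return [v[0]+c*P[0]-s*P[1],v[1]+s*P[0]+c*P[1],P[2]]
f=lambda v:np.concatenate([w2px(S,w(v,P),p)-np.array(q) for P,q in pts])
r=least_squares(f,[.53,.134,-.13],loss='soft_l1'); print(r.x.round(4)); print(r.fun.reshape(-1,2).round(1) if r.fun.size==20 else '')
# bar by white blob
im=np.array(S['image']).astype(int); m=(im.min(2)>170); m[:,:255]=0; m[:,290:]=0; m[:190]=0; m[240:]=0
ys,xs=np.nonzero(m); print(len(xs),xs.min(),xs.max(),ys.min(),ys.max())
(cx,cy),wh,an=cv2.minAreaRect(np.c_[xs,ys].astype(np.float32)); box=cv2.boxPoints(((cx,cy),wh,an))
W=np.array([px2w(S,b,.012,p)[:2] for b in box]); e=[W[1]-W[0],W[2]-W[1]]; L=max(e,key=np.linalg.norm)
print('bar',W.mean(0).round(4),[np.linalg.norm(i).round(4) for i in e],np.arctan2(L[1],L[0]))
S,p=pickle.load(open('sd.pkl','rb'))
t=px2w(S,(323,179),.009,p); b=px2w(S,(322,278),.012,p); d=b-t; print('sd',t,b,np.hypot(*d[:2]),np.arctan2(d[1],d[0]),px2w(S,(322,229.5),.012,p))
E
```

```text
[ 0.5274  0.1349 -0.1632]
[[-3.  -1.6]
 [ 0.7 -1.6]
 [ 0.3  2. ]
 [-0.4  1.6]
 [ 0.7 -0.2]
 [ 1.3  0.4]
 [ 0.   1.5]
 [ 0.6  1.6]
 [-1.8 -1.1]
 [-0.7 -0.6]]
210 265 276 198 228
bar [0.5308 0.1379] [np.float64(0.0086), np.float64(0.0403)] 1.614714271915074
sd [ 0.47410624 -0.25132413  0.009     ] [ 0.59783604 -0.2975397   0.012     ] 0.13207930676489335 -0.3574725979142996 [ 0.53438229 -0.27455572  0.012     ]
```

```bash
cat >> h.py <<'E'
TR=np.array([0.5274,0.1349,-0.1632])
def t2w(x,y,TR=TR):
    c,s=np.cos(TR[2]),np.sin(TR[2]); return np.array([TR[0]+c*x-s*y,TR[1]+s*x+c*y])
def st(): 
    s=robot.read_state(); print('t',round(s['time_s'],2),np.round(s['tool_pos'],4),'gap',round(s['finger_gap'],3),'ff',np.round(s['finger_force'],1),'F',np.round(s['force'],1),'q6',round(s['joints'][5],2))
E
python3 - <<'E'
from h import *
import pickle
robot.command_gripper(0.3,30)
robot.move_pose([.5308,.1379,.05],down(3.186)); st()
print(robot.line_to([.5308,.1379,.0055],feed=.08,stop_force=6)); st()
robot.command_gripper(0.0,30); st()
robot.line_to([.5308,.1379,.06],feed=.12)
n=t2w(.062,.010); print(n)
robot.move_pose([*n,.05],down(1.408)); st()
S,p=shot('wrist'); save(S,'nest.png'); pickle.dump((S,p),open('nest.pkl','wb'))
E
```

```text
t 5.59 [0.5318 0.1382 0.0512] gap 0.299 ff 0.0 F [0.  0.1 0.7] q6 -1.36
False
t 6.3 [0.5311 0.138  0.0058] gap 0.295 ff 0.0 F [ 0.5  0.  -0.3] q6 -1.36
t 6.58 [0.5315 0.1381 0.0063] gap 0.089 ff 31.3 F [ 0.6 -0.1  2.4] q6 -1.36
[0.59020093 0.13469358]
t 8.73 [0.5898 0.1346 0.0495] gap 0.09 ff 31.0 F [-0.2  0.   1.5] q6 0.39
```

View pics/nest.png

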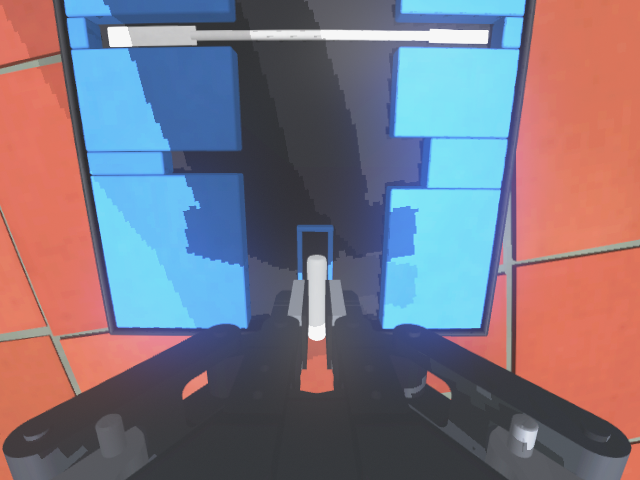

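The bar sits level between the fingers, with ends at (317,256) and (317,340). The near end wall of the nest frame shows at row 226–231, columns 298–333. I check the offset between bar and nest in this picture.

```bash
python3 - <<'E'
from h import *
import pickle
S,p=pickle.load(open('nest.pkl','rb'))
def w2t(P): 
    d=np.array(P)[:2]-TR[:2]; c,s=np.cos(TR[2]),np.sin(TR[2]); return np.array([c*d[0]+s*d[1],-s*d[0]+c*d[1]])*1000
for n,q,z in [('frame L',(298,226),.009),('frame R',(333,226),.009),('bar far',(317,256),.0535),('bar near',(317,340),.049),('tray c1',(63,0),.019),('bankL',(245,330),.016),('bankR',(383,335),.016),('slotL',(88,175),.016),('bankLx',(242,151),.016),('bankRx',(388,137),.016),('spL',(108,36),.006),('spR',(490,37),.006)]:
    print(n,w2t(px2w(S,q,z,p)).round(1))
print('tool',w2t(p[0]), R.from_quat(p[1]).as_matrix()[:,1])
E
```

```text
frame L [36.6  0.4]
frame R [36.6 20.1]
bar far [39.9 11.1]
bar near [84.5 11.1]
tray c1 [ -73.9 -107.3]
bankL [ 98.6 -31.8]
bankR [101.9  50.7]
slotL [   7.2 -110.4]
bankLx [ -4.5 -27.5]
bankRx [-11.4  47.2]
spL [-61.9 -95.2]
spR [-61.   98.7]
tool [61.61700355  9.87116687] [ 1.61540807e-01  9.86865971e-01 -3.50572465e-04]
```

```bash
python3 - <<'E'
from h import *
import pickle
n=t2w(.063,.010)
robot.line_to([*n,.02],feed=.1)
print(robot.line_to([*n,.0072],feed=.04,stop_force=4)); st()
robot.command_gripper(0.22); st()
robot.line_to([*n,.05],feed=.12)
n2=t2w(.0,.010)
robot.line_to([*n2,.12],feed=.2); st()
S,p=shot('wrist'); save(S,'nest2.png'); pickle.dump((S,p),open('nest2.pkl','wb'))
E
```

```text
True
t 9.62 [0.5914 0.1346 0.007 ] gap 0.089 ff 33.8 F [-0.8 -0.5  3.2] q6 0.39
t 9.89 [0.5914 0.1349 0.0067] gap 0.221 ff 2.7 F [0.2 0.9 4.7] q6 0.39
t 11.03 [0.529  0.1447 0.1193] gap 0.22 ff 0.0 F [-0.3  0.1 -0. ] q6 0.43
```

View pics/nest2.png

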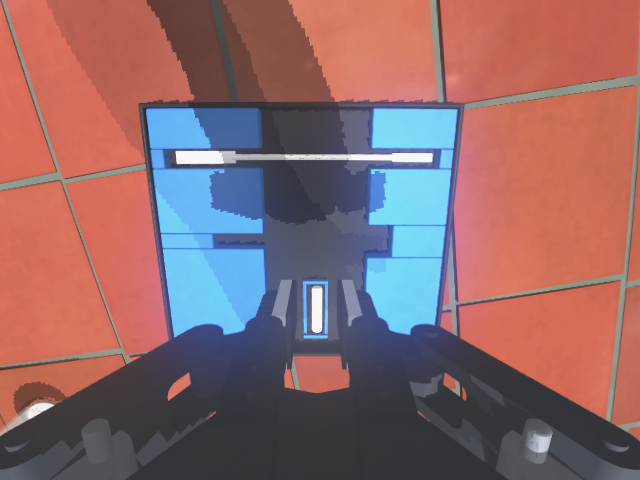

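The bar (cols 311–323, rows 285–333) lies inside the nest frame (303–329, 281–338). Next I refit the tray from this picture, then pick up the screwdriver and look again above the slot.

```bash
python3 - <<'E'
from h import *
import pickle
from scipy.optimize import least_squares
S,p=pickle.load(open('nest2.pkl','rb'))
pts=[((-.1,-.113,.019),(141,104)),((-.1,.113,.019),(463,104)),((-.006,-.03,.016),(264,234)),((.006,-.03,.016),(265,247)),((-.013,.05,.016),(366,225)),((.013,.05,.016),(367,258)),((.0355,-.0005,.009),(303,281)),((.0355,.0205,.009),(329,281))]
f=lambda v:np.concatenate([w2px(S,[*t2w(P[0],P[1],v),P[2]],p)-np.array(q) for P,q in pts])
r=least_squares(f,TR,loss='soft_l1'); print(r.x.round(4)); print(f(r.x).reshape(-1,2).round(1).tolist())
g=[.5613,-.2838]
robot.command_gripper(0.22)
robot.move_pose([*g,.10],down(1.214))
robot.command_gripper(0.5,40)
S,p=shot('wrist'); save(S,'sd2.png'); pickle.dump((S,p),open('sd2.pkl','wb'))
im=cv2.cvtColor(np.array(S['image']),cv2.COLOR_RGB2HSV)
m=cv2.inRange(im,(70,80,40),(95,255,255)); n,lab,stt,c=cv2.connectedComponentsWithStats(m); k=1+np.argmax(stt[1:,4]); print(stt[k],c[k])
st()
E
```

```text
[ 0.5292  0.135  -0.1645]
[[-3.1, -0.8], [2.7, -0.9], [-0.4, 0.2], [-0.8, 2.2], [2.7, 0.3], [0.3, -0.1], [0.1, 0.3], [-0.2, 0.4]]
[ 302  207   23   88 1709] [312.86541837 252.73376243]
t 13.29 [ 0.5615 -0.2833  0.1001] gap 0.5 ff 0.0 F [-0.3  0.4  0.4] q6 -0.11
```

View pics/sd2.png

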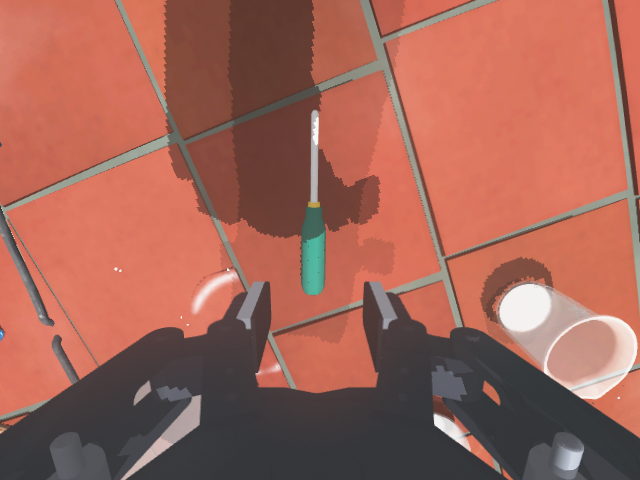

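Tip at (315,111), butt at (313,295), handle centred between the fingers. I recompute the pose from these, grasp, and carry it to hover above the slot.

```bash
sed -i 's/^TR=.*/TR=np.array([0.5290,0.1350,-0.1642])/' h.py; python3 - <<'E'
from h import *
import pickle
S,p=pickle.load(open('sd2.pkl','rb'))
t=px2w(S,(315,111),.009,p)[:2]; b=px2w(S,(313,295),.011,p)[:2]; d=b-t; L=np.hypot(*d); a=np.arctan2(d[1],d[0]); mid=(t+b)/2
g=mid+.027*d/L; print(t,b,L,a,g)
assert abs(L-.13)<.006 and abs(a+.357)<.05
robot.line_to([*g,.10],attitude=down(a+np.pi/2),feed=.1)
print(robot.line_to([*g,.0055],feed=.1,stop_force=8)); st()
robot.command_gripper(0.0,40); st()
robot.line_to([*g,.15],feed=.2)
n=t2w(0,.027)
robot.move_pose([*n,.15],down(TR[2]+np.pi)); st()
robot.line_to([*n,.06],feed=.15); st()
S,p=shot('wrist'); save(S,'slot.png'); pickle.dump((S,p),open('slot.pkl','wb'))
E
```

```text
[ 0.47582037 -0.25120765] [ 0.59816524 -0.29852789] 0.13117725751720796 -0.36905594117296664 [ 0.56217485 -0.28460762]
False
t 14.63 [ 0.5628 -0.2849  0.0063] gap 0.5 ff 0.0 F [ 1.  -0.7  0.8] q6 -0.1
t 14.98 [ 0.5628 -0.2849  0.0065] gap 0.182 ff 39.2 F [-0.3  0.3  4.1] q6 -0.1
t 17.5 [0.5337 0.1608 0.1498] gap 0.18 ff 39.0 F [-0.1  0.2 -0.6] q6 -1.11
t 18.25 [0.5342 0.1614 0.0607] gap 0.185 ff 39.0 F [ 0.8  0.5 -0.4] q6 -1.11
```

View pics/slot.png

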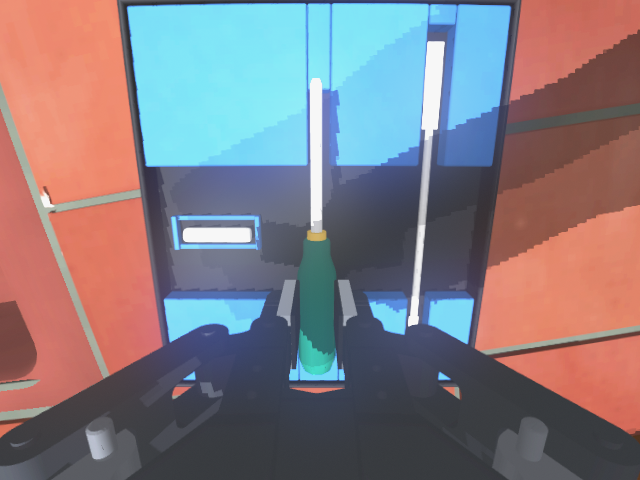

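The driver is level. Its tip is at (316,80) and its collar at (316,236), while the narrow slot spans columns 308–331 at row 166. The bar is still in its nest. I convert these to tray coordinates.

```bash
python3 - <<'E'
from h import *
import pickle
S,p=pickle.load(open('slot.pkl','rb'))
def w2t(P): 
    d=np.array(P)[:2]-TR[:2]; c,s=np.cos(TR[2]),np.sin(TR[2]); return (np.array([c*d[0]+s*d[1],-s*d[0]+c*d[1]])*1000).round(1)
for n,q,z in [('slotl',(308,166),.016),('slotr',(331,166),.016),('slotl0',(307,8),.016),('slotr0',(330,8),.016),('nestL',(174,217),.009),('nestR',(260,217),.009),('nestL2',(178,249),.009),('tip',(316,80),.0634),('shaft',(316,225),.0634),('bankL',(146,166),.016),('bankR',(494,166),.016),('c1',(122,2),.019),('c2',(518,2),.019),('spat',(435,42),.006)]: print(n,w2t(px2w(S,q,z,p)))
print('tool',w2t(p[0]),R.from_quat(p[1]).as_matrix()[:2,1])
import cv2
im=np.array(S['image']); print([tuple(v) for v in im[150,300:340:2].tolist()])
cv2.imwrite('pics/slotc.png',cv2.resize(im[40:260,220:420,::-1],None,fx=3,fy=2.7))
E
```

```text
slotl [  5.6 -30.2]
slotr [ -7.  -30.2]
slotl0 [   5.6 -107.4]
slotr0 [  -5.9 -107.4]
nestL [86.3 -0.3]
nestR [34.6 -0.2]
nestL2 [86.1 19.7]
tip [  1.1 -65.3]
shaft [ 1.2 -7.6]
bankL [ 95.8 -30.7]
bankR [-97.7 -30.4]
c1 [  96.6 -110.3]
c2 [ -98.4 -110.1]
spat [-62.6 -95. ]
tool [ 0.8 26.9] [-0.98642511  0.16420801]
[(134, 219, 247), (134, 220, 247), (134, 220, 247), (124, 196, 247), (96, 115, 177), (211, 215, 232), (247, 247, 247), (247, 247, 247), (247, 247, 247), (247, 247, 247), (246, 247, 247), (144, 150, 192), (113, 122, 172), (113, 122, 171), (113, 123, 174), (98, 127, 199), (101, 135, 214), (101, 135, 213), (100, 134, 213), (113, 172, 244)]
```

View pics/slotc.png

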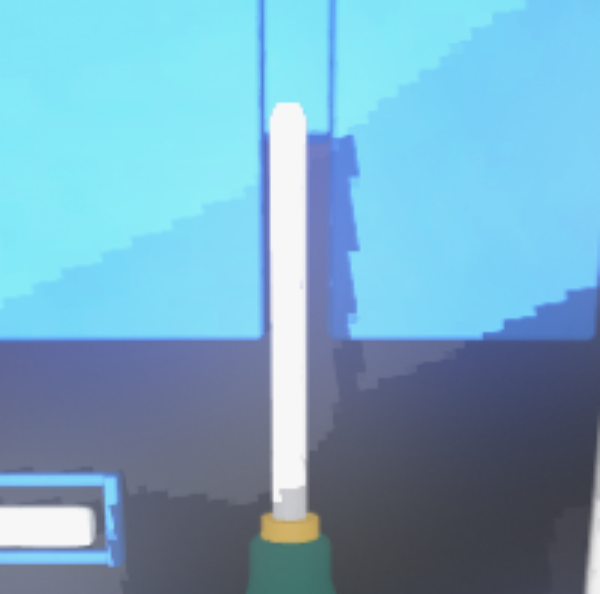

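Tip x is +1.1 mm and the slot centre is about -0.8 mm, so I shift about -1.8 mm, re-check at low hover, and lay it down.

```bash
python3 - <<'E'
from h import *
import pickle
def w2t(P): 
    d=np.array(P)[:2]-TR[:2]; c,s=np.cos(TR[2]),np.sin(TR[2]); return (np.array([c*d[0]+s*d[1],-s*d[0]+c*d[1]])*1000).round(1)
cmd=np.array([-.0015,.027]); want=np.array([-.0010,.0275])
robot.line_to([*t2w(*cmd),.032],feed=.08); robot.sleep(.2)
for _ in range(2):
    e=w2t(robot.read_state()['tool_pos'])/1000-want; print((e*1000).round(1))
    if abs(e[0])>.0004: cmd=cmd-e; robot.line_to([*t2w(*cmd),.032],feed=.05); robot.sleep(.2)
n=t2w(*cmd)
print(robot.line_to([*n,.0088],feed=.05,stop_force=5)); st(); print(w2t(robot.read_state()['tool_pos']))
S,p=shot('wrist'); save(S,'low.png'); pickle.dump((S,p),open('low.pkl','wb'))
E
```

```text
[ 0.  -0.2]
[ 0.  -0.2]
True
t 19.47 [0.5316 0.1617 0.0095] gap 0.178 ff 39.7 F [-0.4 -0.3  5.6] q6 -1.11
[-1.8 26.8]
```

View pics/low.png

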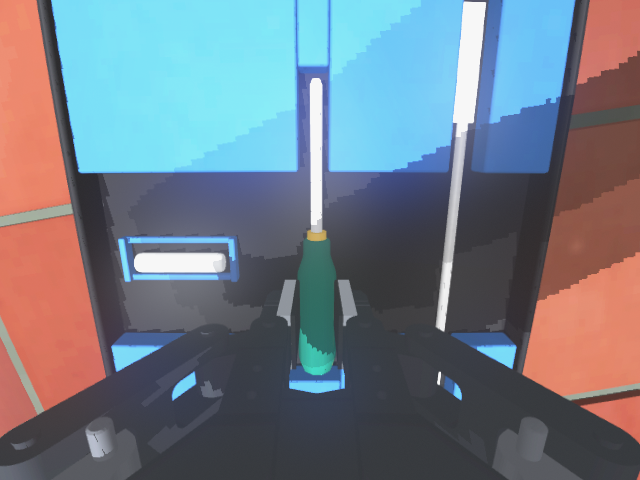

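The blade is in the narrow slot (297–329, with the shaft at 316), and contact came at the expected height. Release and retreat.

```bash
python3 - <<'E'
from h import *
s=robot.read_state(); P=np.array(s['tool_pos'])
robot.command_gripper(0.36); st()
robot.line_to([P[0],P[1],.06],feed=.1)
robot.line_to([P[0]-.02,P[1],.2],feed=.2); robot.sleep(.3); st()
S,p=shot('wrist'); save(S,'end.png')
def w2t(P): 
    d=np.array(P)[:2]-TR[:2]; c,s=np.cos(TR[2]),np.sin(TR[2]); return (np.array([c*d[0]+s*d[1],-s*d[0]+c*d[1]])*1000).round(1)
for l in ['stir_bar','screwdriver']: print(l,[(w2t(d['location']),np.round(d['location'][2],3),round(d['confidence'],2)) for d in robot.boxes_of(l,S)[:1]])
E
```

```text
t 19.82 [0.5308 0.1615 0.0087] gap 0.357 ff 0.0 F [-0.6  0.9  0.3] q6 -1.11
t 21.63 [0.5111 0.1615 0.1989] gap 0.359 ff 0.0 F [ 0.2  0.1 -0.6] q6 -1.1
stir_bar [(array([60. , 11.7]), np.float64(0.011), 0.89)]
screwdriver [(array([-2.6, 19.6]), np.float64(0.02), 0.98)]
```

View pics/end.png

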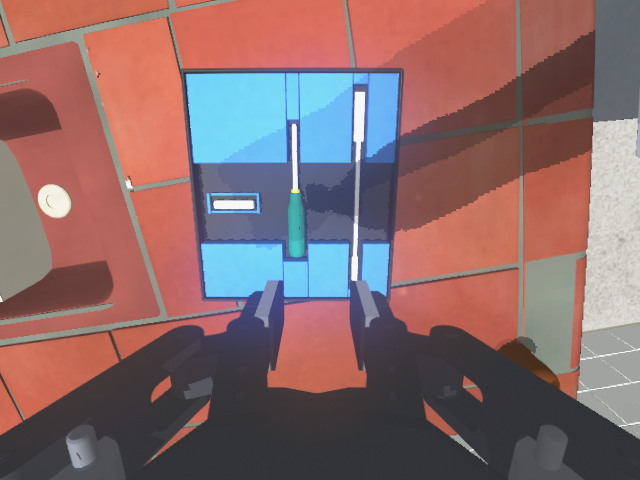

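The driver lies in both slot ends (tip at (294,124), butt at (297,257)) and the bar is centred in its nest at (234,204). Handing in.

```bash
python3 -c "
from bench import robot
print(robot.hand_in())"
```

```text
the job is handed in; nothing more can be done
None
```

The stir bar lies in its nest and the screwdriver is flat in its compartment, handle in the wide end, by the last wrist picture; I handed the job in at about 22 s, and no verdict came back.

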